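# Centre the glass shaker on the foot of the upturned bowl

## Robot

A 6-joint arm with a two-finger parallel gripper is mounted at the origin on the work surface. World frame = base frame: x ahead of the robot, y to its left, z up, the work surface at z = 0. Lengths are in m, angles in rad, forces in N, time in s.
With the tool pointing down it reaches from about 0.35 to 0.975 m from the base axis. Payload 4.9 kg.
Tool frame: the origin (TCP) lies at the centre of the arm's flange, where the gripper is bolted on; the fingertips stand 173 mm ahead of it and the grasp point (between the pads) lies 155 mm ahead of it (ctrl.finger_overhang is the distance from the TCP to the fingertips, in m); z points along the fingers, y is the direction in which the jaws open and shut (so a half turn about z gives the same grasp; the last joint's range is limited). The gripper opens to 85 mm and grips with 20 to 120 N. Pads are 22 mm wide; open, the fingers measure 114 mm over their backs; the gripper's body (76 mm by 85 mm) begins 54 mm behind the grasp point. The pads swing forward as they close: fully open they stand 13 mm farther back than shut.
Start: joints at [-1.309, 0.053, 1.613, -0, 1.476, -0.119], TCP at [0.232, -0.58, 0.405] pointing down, gripper open.
Joint ranges: [-3.01, 3.01], [-1.01, 2.22], [0.06, 2.58], [-1.02, 4.17], [0.09, 2.62], [-3.14, 3.14]. Speed limits (rad/s): [2.57, 2.57, 3.14, 3.14, 3.14, 3.14].

## Interface

Orientations are given as a rotation vector (axis times angle).
In Python, from station import ctrl, eyes, spotter gives the robot as it stands.
- The arm moves only by the shell command python3 -m crank 'ROWS' [FORCE]. ROWS is JSON, a list of rows, each a list of 7 numbers: the turn, a rotation vector about the tool's x, y, z in rad, then the shift along the tool's x, y, z in mm, then the closure, from -1 (fully open) to 1 (shut). A call has 1 to 8 rows; each row shifts and turns the pose as measured when the row begins, along the tool's axes as they then stand; what a row does not reach is not made up. A row lasts 1/12 s, in which the tool goes at most 41.7 mm and 7.16 degrees, less where a joint would pass 70% of its speed; a pose out of reach is approached as far as the arm can. A call is refused whole if a number of a shift passes 41.7 or a number of a turn 0.125, either way. A call with a gripper value outside its range is refused whole. The fingers move at their own pace and stop on an object; FORCE is the grip in N (left out, the last holds). Time passes only in rows, so rows that do not move let the fingers close. It gives the time, the measured TCP pose, the force and the opening at its end, in the units of the state.
- ctrl.get_obs(): the state, without advancing time (a new reading comes with each control period).
- eyes.get_image(name): name is "scene" or "top" or "wrist"; returns a dict with "image" (400x640x3 uint8, red, green, blue), "vertical_fov" (degrees; the focal length in pixels is half the picture's height over the tangent of half this angle, whatever the lens; pixels are square), "cx", "cy" (the principal point, pixels), "rvec" (rotation vector, rad) and "tvec" (3), from world to camera coordinates, as OpenCV has them; the wrist camera has in their place "mount" (4x4, takes a point from camera to tool coordinates, whose origin is the TCP and whose axes are the flange's). Camera axes: x right, y down, z forward; pixel columns grow to the right and rows downward; lengths in m; the calibration is good to about 2 mm. A picture is of the moment at which its call begins: read the wrist's pose just before it. There is no depth.
- ctrl.finish_job(): hands the job in, once; it reports no verdict.
Trained networks look in a picture, given as the dict that the camera call returned (one of the last four; its "shot" number tells which), for a name from the list of things; names that differ only in an ending like _2 or _b are one class to them, and where a whole thing is asked for, a point or a joint stands for the part that bears it (a point fixed in the world has none). Each returns a list of dicts, best first, with "confidence" (0 to 1); they miss things now and then, are a little off and sometimes report something else, mostly with a low value. They report only what shows in the picture. A call takes as long as a camera call. They do not tell look-alikes from the thing itself.
- spotter.look_for(query, picture): "centre" ([x, y, z] in m, in world coordinates, good to about 4 mm: the middle of the surface that is visible of it).
- spotter.outline_of(query, picture): "region" (400x640 bool, what is visible of it).
- spotter.mark_of(query, picture): "centre" ([x, y, z] in m, in world coordinates, good to about 4 mm: a listed point, or the origin of a listed thing).
The state is a dict: "t": time; "q": joint angles; "dq": joint speeds; "effort": joint torques, N m; "tool_pos": TCP position; "tool_rot": TCP orientation; "contact_force": force on the tool from outside, world axes, zero at the start; "wrist_torque": the same for the moment, N m; "opening": finger opening in m.
Only numpy, scipy, OpenCV 4.12 (cv2) and the standard library are available. Lean on these libraries where they do the work, as an engineer would, in place of code of your own. Each camera call takes 0.05 s, during which the arm holds its last target.

## Task

The glass shaker has been left off to one side on the foot of the upturned white bowl, where it is easily knocked off. With gentle fingertip taps, nudge it to the middle of the bowl's foot, sliding it and not lifting it, and leave it standing upright there. Do not topple it, and leave the bowl and everything else on the ledge where they are.

Things in the scene. Friction and masses are not known exactly. Their poses are not given: they have to be found in the camera images.
- shaker: Clear glass shaker, steel cap, about 130 g, loose, 76 mm tall, round about its upright z axis. Underside 27 mm in diameter; widest (39 mm) 16 mm above the underside; tapers to 27 mm at 56 mm, then a 30 mm cap. Tippy: a vertical finger with its tip under 15 mm above the bowl's foot meets the widest part and it slides; pushed above 30 mm it may rock, near the cap it topples. Origin: centre of its underside.
- bowl_foot (a point): Centre of the flat, level round foot on top of the upturned bowl, 64 mm above the timber: the middle to aim for. The foot is a flat disc 80 mm in diameter, with no rim or recess.
- bowl: White ceramic bowl turned upside down on the timber, loose, about 550 g, 156 mm in diameter at the mouth (below), 64 mm high, its sides curving in to the 80 mm foot on top. Friction holds it still while the shaker slides on it. Origin: centre of the mouth, on the timber.
- fork: Bystander: stainless table fork lying flat, 203 mm long, tines to its +x, 4 mm thick. Origin: on the timber, about the middle of its length.
- basket: Bystander: flat aluminium wire grill basket, 260 x 200 x 30 mm, with a 220 mm handle pointing to its -x (towards the robot). Origin: on the timber, 80 mm in from the frame's handle side, on the centre line.
- jar: Bystander: squat amber glass jar with a steel lid, 64 mm in diameter, 100 mm tall. Origin: centre of its underside.
- caddy: Bystander: black plastic condiment caddy, 180 x 220 x 90 mm, with a tray of bottles on top (reaching 225 mm), fixed. Its drawer faces the robot. Origin: centre of its underside.
- caddy_drawer0_handle (a point): Bystander: bar handle of the caddy's sliding drawer, 35 mm in front of the drawer's face; the drawer may stand a little open and is to be left so.
Mind the look-alikes: they are no part of the job. Several things have the shape of the shaker; the one meant has the colours described above. Several things have the shape of the bowl; the one meant has the colours described above.

How it is judged:
By the outcome, as a careful person would: the job done as asked, in the order asked, and still so for the second after the job is handed in, with the robot touching nothing.
It also fails if it takes over 35 s, if anything falls off the work surface, if the arm or the gripper's body presses on something with over 40 N, if the wrist force passes 120 N, or if a joint passes its speed limit or range.

## Working session

There is one attempt and no reset: what is moved stays moved. The work goes in short steps, Python scripts to look and compute and a shell command to move; the robot and the scene stay as the last step left them, time stands still between calls to the robot, and variables do not carry over. Pictures are saved under pics/ and viewed, and the job is handed in when it is done.

```bash
ls; mkdir -p pics; python3 - <<'E'
from station import ctrl, eyes, spotter
import cv2,numpy as np
o=ctrl.get_obs();print({k:np.round(v,3).tolist() for k,v in o.items()},ctrl.finger_overhang)
for n in ["scene","top"]:
    p=eyes.get_image(n);cv2.imwrite(f"pics/{n}0.png",p["image"][:,:,::-1])
    for q in ["shaker","bowl","bowl_foot","jar","caddy"]:
        for r in spotter.mark_of(q,p): print(n,q,np.round(r["centre"],3),round(r["confidence"],2))
E
```

```text
pics
{'t': 0.0, 'q': [-1.309, 0.053, 1.614, -0.0, 1.476, -0.119], 'dq': [0.0, 0.001, 0.001, 0.0, 0.0, -0.0], 'effort': [-0.001, -39.369, -37.018, -0.0, 0.007, 0.0], 'tool_pos': [0.232, -0.58, 0.403], 'tool_rot': [-3.083, -0.594, 0.0], 'contact_force': [-0.433, 0.075, 0.379], 'wrist_torque': [0.008, 0.024, 0.008], 'opening': 0.086} 0.1734
scene shaker [ 0.436  0.19  -0.008] 0.76
scene shaker [0.487 0.042 0.065] 0.75
scene bowl [ 0.716 -0.002  0.001] 0.94
scene bowl [ 0.486  0.026 -0.   ] 0.66
scene bowl_foot [ 0.713 -0.001  0.066] 0.94
scene bowl_foot [0.485 0.028 0.067] 0.89
scene jar [ 0.727 -0.236  0.002] 0.73
scene caddy [ 0.675  0.388 -0.001] 0.76
scene caddy [ 0.568 -0.5    0.001] 0.32
top shaker [ 0.437  0.184 -0.003] 0.7
top shaker [0.49 0.04 0.06] 0.47
top bowl [0.485 0.025 0.001] 0.94
top bowl [ 0.714 -0.003 -0.   ] 0.65
top bowl_foot [ 0.716 -0.004  0.062] 0.73
top bowl_foot [0.49  0.025 0.064] 0.62
top jar [ 0.732 -0.237  0.002] 0.91
```

View pics/scene0.png

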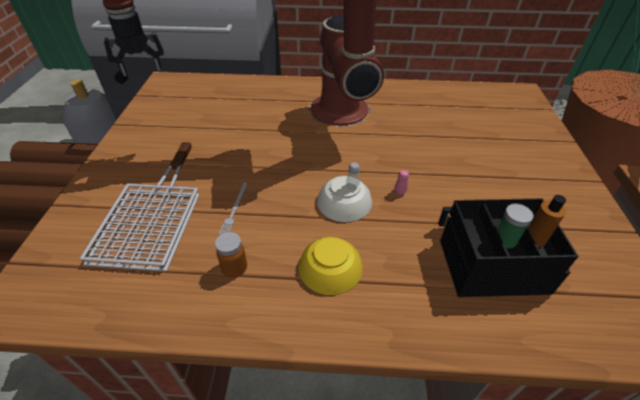

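View pics/top0.png

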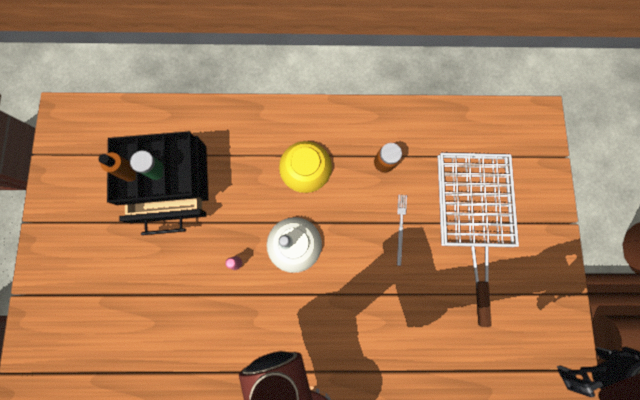

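The white bowl (scene px 345,197) carries the grey/clear shaker (353,170). The look-alikes are the pink shaker (402,183) on the timber and the yellow bowl (331,262). The clear one on the white bowl fits the description, and I'll confirm that with a crop.

```bash
cat > h.py <<'E'
from station import ctrl, eyes, spotter
import cv2,numpy as np
from scipy.spatial.transform import Rotation as R
np.set_printoptions(suppress=True,precision=4)
def plan(target,yaw_tilt=None):
    "world TCP target -> tool shift mm (current axes), and turn (tool axes)"
    o=ctrl.get_obs(); r=R.from_rotvec(o["tool_rot"])
    print("t",o["t"],"pos",np.array(o["tool_pos"]),"F",np.array(o["contact_force"]));print("R\n",r.as_matrix())
    print("shift mm",r.inv().apply(np.array(target)-o["tool_pos"])*1000)
    if yaw_tilt is not None: print("turn",(r.inv()*yaw_tilt).as_rotvec())
def cam(p,o=None):
    f=200/np.tan(np.radians(p["vertical_fov"])/2);K=np.array([[f,0,p["cx"]],[0,f,p["cy"]],[0,0,1.]])
    if "mount" in p:
        T=np.eye(4);T[:3,:3]=R.from_rotvec(o["tool_rot"]).as_matrix();T[:3,3]=o["tool_pos"]
        M=np.linalg.inv(T@np.array(p["mount"]));return K,R.from_matrix(M[:3,:3]).as_rotvec(),M[:3,3]
    return K,np.array(p["rvec"]),np.array(p["tvec"])
def proj(c,X):
    K,rv,tv=c;return cv2.projectPoints(np.array(X,float).reshape(-1,1,3),np.array(rv,float),np.array(tv,float),K,None)[0][:,0]
def ray(c,uv):
    K,rv,tv=c;Rm=R.from_rotvec(rv).as_matrix();return -Rm.T@tv,Rm.T@np.linalg.solve(K,[uv[0],uv[1],1])
def atz(c,uv,z):
    o,d=ray(c,uv);return o+d*(z-o[2])/d[2]
def circ(x,y,z,r,n=60):
    a=np.linspace(0,2*np.pi,n);return np.c_[x+r*np.cos(a),y+r*np.sin(a),0*a+z]
E
python3 - <<'E'
from h import *
p=eyes.get_image("scene");im=p["image"][120:320,260:460,::-1]
cv2.imwrite("pics/crop1.png",cv2.resize(im,None,fx=3,fy=3,interpolation=cv2.INTER_CUBIC))
w=eyes.get_image("wrist");print(np.array(w["mount"]),w["vertical_fov"])
plan([0.40,0.04,0.40],R.from_rotvec([np.pi,0,0]))
E
```

```text
[[-0.0006 -0.9479 -0.3186  0.0811]
 [ 1.     -0.0007  0.      0.0004]
 [-0.0003 -0.3186  0.9479  0.0299]
 [ 0.      0.      0.      1.    ]] 62.177185127375
t 0.7 pos [ 0.2323 -0.5802  0.4047] F [-0.6714  0.1745 -0.9607]
R
 [[ 0.9284  0.3717 -0.    ]
 [ 0.3717 -0.9284 -0.0001]
 [-0.      0.0001 -1.    ]]
shift mm [ 386.2142 -513.4547    4.7071]
turn [0.0001 0.     0.3808]
```

View pics/crop1.png

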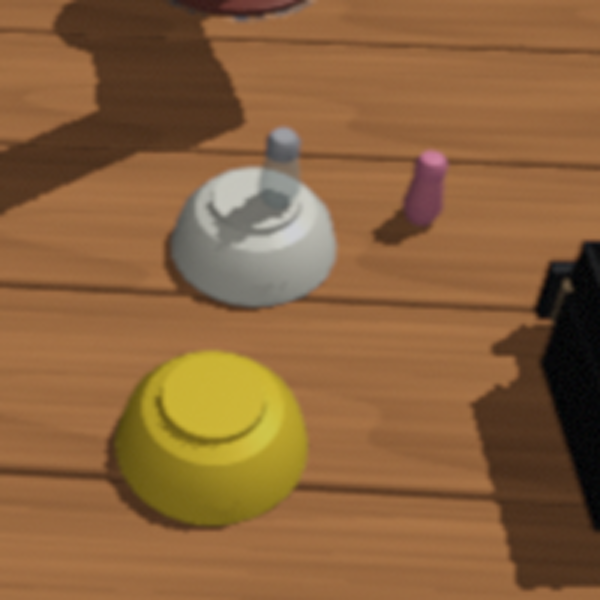

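Confirmed: the glass shaker with the grey cap at crop (280,165) stands on the white bowl. The pink one at (428,190) is on the timber, so it isn't the one meant.

```bash
python3 -m crank '[[0,0,0.12,20,-30,0,1],[0,0,0.12,20,-32,0,1],[0,0,0.12,15,-36,0,1],[0,0,0,11,-39,0,1],[0,0,0,11,-39,0,1],[0,0,0,11,-39,0,1],[0,0,0,11,-39,0,1],[0,0,0,11,-39,0,1]]' 20; python3 -c "
from h import *
plan([0.41,0.03,0.42],R.from_rotvec([np.pi,0,0]))"
```

```text
t: 1.37
tool_pos: [0.3146, -0.2722, 0.4023]
tool_rot: [-3.142, 0.011, -0.0]
contact_force: [1.4, 0.2, 0.7]
opening: -0.0002
t 1.3667 pos [ 0.3146 -0.2722  0.4023] F [1.4277 0.1553 0.6691]
R
 [[ 1.     -0.0071  0.0001]
 [-0.0071 -1.      0.0001]
 [ 0.0001 -0.0001 -1.    ]]
shift mm [  93.2018 -302.8756  -17.6421]
turn [-0.0001 -0.0001 -0.0071]
```

```bash
python3 -m crank '[[0,0,0,12,-39,-2,1],[0,0,0,12,-39,-2,1],[0,0,0,12,-39,-2,1],[0,0,0,12,-39,-2,1],[0,0,0,12,-39,-2,1],[0,0,0,12,-39,-2,1],[0,0,0,12,-37,-2,1],[0,0,0,9,-30,-3,1]]'; python3 -m crank '[[0,0,-0.007,0,0,0,1],[0,0,0,0,0,0,1]]'; python3 - <<'E'
from h import *
o=ctrl.get_obs();p=eyes.get_image("wrist");cv2.imwrite("pics/w1.png",p["image"][:,:,::-1])
c=cam(p,o);print(o["tool_pos"],o["t"])
for q in ["shaker","bowl","bowl_foot"]:
    for r in spotter.mark_of(q,p): print(q,np.round(r["centre"],4),round(r["confidence"],2),proj(c,r["centre"]))
E
```

```text
t: 2.03
tool_pos: [0.4073, 0.0389, 0.4217]
tool_rot: [3.138, -0.017, 0.018]
contact_force: [0.7, -0.2, -0.1]
opening: -0.0002
t: 2.2
tool_pos: [0.4077, 0.0445, 0.4229]
tool_rot: [3.14, 0.013, 0.021]
contact_force: [-1.0, -0.6, 0.3]
opening: -0.0001
[0.4077 0.0445 0.4229] 2.2
shaker [0.4886 0.0404 0.0603] 0.74 [[322.6681  93.2942]]
shaker [0.4322 0.1875 0.0016] 0.68 [[196.5997 142.4629]]
bowl [ 0.4892  0.0283 -0.0031] 0.8 [[332.5836  92.674 ]]
bowl_foot [0.4905 0.0274 0.0624] 0.85 [[336.3817  91.3102]]
```

View pics/w1.png

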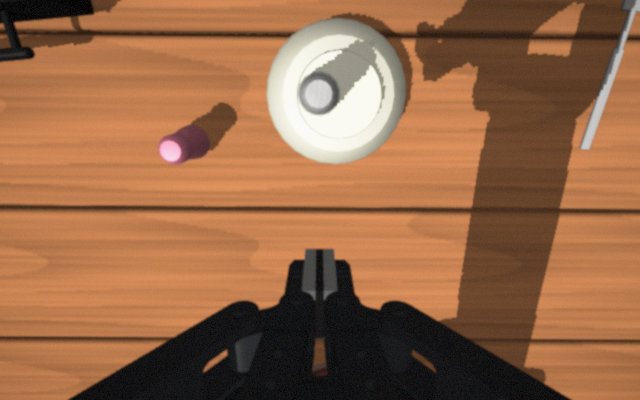

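```bash
cat >> h.py <<'E'
def overlay(name,p,c,bowl,sh,box,s):
    x0,x1,y0,y1=box
    im=cv2.resize(p["image"][y0:y1,x0:x1,::-1],None,fx=s,fy=s,interpolation=cv2.INTER_CUBIC)
    for X,col in [(circ(*bowl,0,.078),(255,0,0)),(circ(*bowl,.064,.040),(0,200,0)),(circ(*sh,.064+.016,.0195),(0,0,255)),(circ(*sh,.140,.015),(255,0,255)),(circ(*sh,.064,.0135),(0,160,255))]:
        q=((proj(c,X)-[x0,y0]+.5)*s-.5)
        cv2.polylines(im,[np.round(q).astype(int)],False,col,1)
    cv2.imwrite(name,im)
E
python3 - <<'E'
from h import *
from scipy.optimize import least_squares
o=ctrl.get_obs();p=eyes.get_image("wrist");c=cam(p,o);print(o["tool_pos"])
m=spotter.outline_of("bowl",p);print([(r["confidence"],r["region"].sum()) for r in m])
im=p["image"].astype(int);sat=im.max(2)-im.min(2)
mask=((sat<60)&(im.min(2)>100)).astype(np.uint8);mask[190:]=0
cn=max(cv2.findContours(mask,0,cv2.CHAIN_APPROX_NONE)[0],key=cv2.contourArea)
h=cv2.convexHull(cn);M=np.zeros((400,640),np.uint8);cv2.fillPoly(M,[h],1)
q=cn[:,0].astype(float)
f=lambda b:[(np.linalg.norm(atz(c,u,b[2])[:2]-b[:2])-.078) for u in q]
for z in (0.0,.008):
    r=least_squares(lambda b:f([b[0],b[1],z]),[.487,.027],loss="soft_l1",f_scale=.002);print(z,r.x,np.abs(r.fun).mean())
overlay("pics/o1.png",p,c,r.x,(.4886,.0404),(240,440,0,190),4)
E
```

```text
[0.4076 0.0422 0.4225]
[(0.57, np.int64(14594))]
0.0 [0.4862 0.0251] 0.000533618640343018
0.008 [0.486  0.0255] 0.002017902034440759
```

View pics/o1.png

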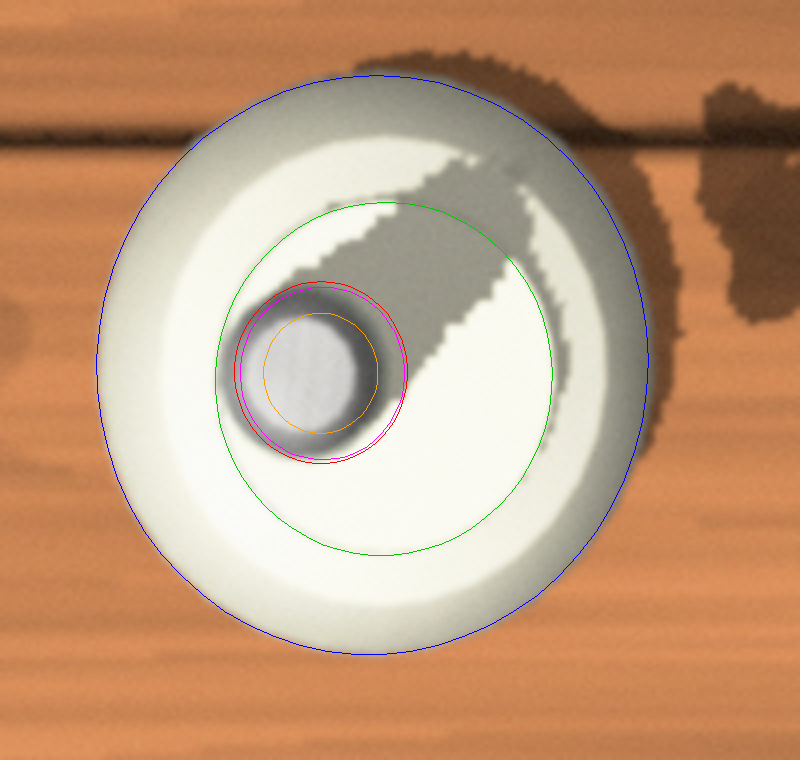

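```bash
python3 - <<'E'
from h import *
o=ctrl.get_obs();p=eyes.get_image("wrist");M=np.linalg.inv(p["mount"]);c=cam(p,o);K=c[0]
for x in (.011,-.011,0):
  for z in (.1734,.165,.155,.145,.135):
    for y in (.008,.0145):
      q=K@(M@[x,y,z,1])[:3];print(x,y,z,(q[:2]/q[2]).round(0))
im=cv2.resize(p["image"][230:400,230:410,::-1],None,fx=4,fy=4,interpolation=cv2.INTER_CUBIC)
cv2.imwrite("pics/fing.png",np.clip(im.astype(int)*2,0,255))
E
```

```text
0.011 0.008 0.1734 [335. 243.]
0.011 0.0145 0.1734 [348. 243.]
0.011 0.008 0.165 [335. 251.]
0.011 0.0145 0.165 [350. 251.]
0.011 0.008 0.155 [337. 262.]
0.011 0.0145 0.155 [352. 262.]
0.011 0.008 0.145 [338. 275.]
0.011 0.0145 0.145 [354. 275.]
0.011 0.008 0.135 [339. 289.]
0.011 0.0145 0.135 [357. 289.]
-0.011 0.008 0.1734 [334. 283.]
-0.011 0.0145 0.1734 [347. 283.]
-0.011 0.008 0.165 [335. 293.]
-0.011 0.0145 0.165 [348. 293.]
-0.011 0.008 0.155 [336. 306.]
-0.011 0.0145 0.155 [350. 306.]
-0.011 0.008 0.145 [337. 321.]
-0.011 0.0145 0.145 [353. 321.]
-0.011 0.008 0.135 [338. 338.]
-0.011 0.0145 0.135 [355. 338.]
0 0.008 0.1734 [334. 263.]
0 0.0145 0.1734 [348. 263.]
0 0.008 0.165 [335. 272.]
0 0.0145 0.165 [349. 272.]
0 0.008 0.155 [336. 284.]
0 0.0145 0.155 [351. 284.]
0 0.008 0.145 [337. 298.]
0 0.0145 0.145 [353. 298.]
0 0.008 0.135 [339. 314.]
0 0.0145 0.135 [356. 314.][ WARN:0@0.598] global loadsave.cpp:1063 imwrite_ Unsupported depth image for selected encoder is fallbacked to CV_8U.
```

View pics/fing.png

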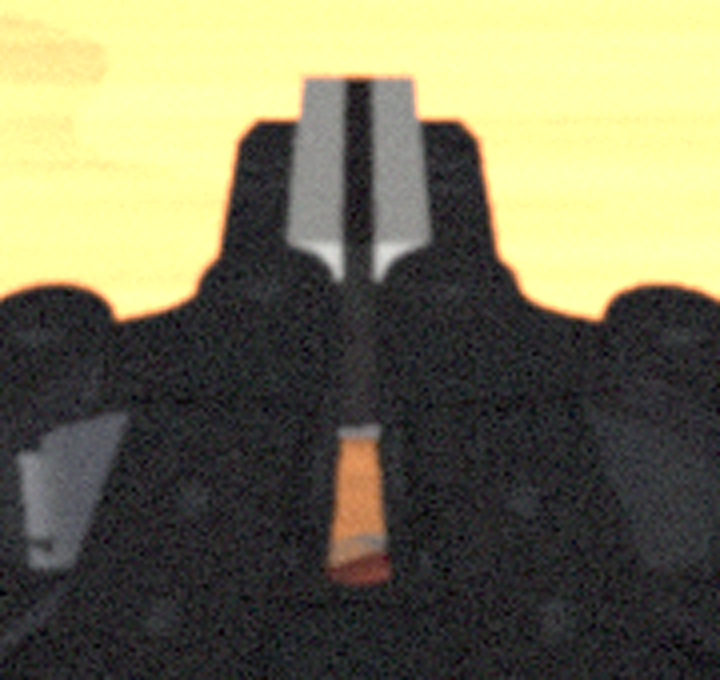

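```bash
cat >> h.py <<'E'
BOWL=np.array([.4862,.0251])
def goal(S,gap,tilt=.15,h=.012,aim=BOWL,z0=.064,u=None):
    "pose with the +x finger face `gap` short of touching the shaker's widest part, pushing towards aim"
    if u is None: u=(aim-S)/np.linalg.norm(aim-S)
    z=np.array([u[0]*np.sin(tilt),u[1]*np.sin(tilt),-np.cos(tilt)]);x=np.array([u[0]*np.cos(tilt),u[1]*np.cos(tilt),np.sin(tilt)])
    r=R.from_matrix(np.c_[x,np.cross(z,x),z])
    P=np.r_[S-u*(.0195+gap),z0+h];return P-r.apply([.011,0,.1734]),r
E
python3 -m crank '[[0,0,0.12,0,0,0,1],[0,0,0.12,0,0,0,1],[0,0,0.12,0,0,0,1],[0,0,0.12,0,0,0,1],[0,0,0.12,0,0,0,1],[0,0,0.12,0,0,0,1],[0,0,0.12,0,0,0,1],[0,0,0.12,0,0,0,1]]'
python3 -c "
from h import *
t,r=goal(np.array([.4886,.0422]),.025);print(t,ctrl.get_obs()['q']);plan(t,r)"
```

```text
t: 3.22
tool_pos: [0.4071, 0.0349, 0.4218]
tool_rot: [-2.753, 1.505, -0.019]
contact_force: [0.3, 0.9, 0.5]
opening: -0.0003
[0.4999 0.1227 0.2458] [-0.0967 -0.5192  2.0649 -0.0011  1.5833  2.4748]
t 3.2167 pos [0.4071 0.0349 0.4218] F [0.3058 0.8516 0.4771]
R
 [[ 0.5396 -0.8418  0.0124]
 [-0.8419 -0.5397 -0.0023]
 [ 0.0087 -0.0092 -0.9999]]
shift mm [ -25.3527 -123.8198  176.9141]
turn [-0.0651  0.1386  0.7072]
```

```bash
python3 -m crank '[[0,0,-0.125,0,0,0,1],[0,0,-0.125,0,0,0,1],[0,0,-0.125,0,0,0,1],[0,0,-0.125,0,0,0,1],[0,0,-0.125,0,0,0,1],[0,0,-0.125,0,0,0,1],[0,0,-0.125,0,0,0,1],[0,0,-0.125,0,0,0,1]]'
python3 -m crank '[[0,0,-0.125,0,0,0,1],[0,0,-0.125,0,0,0,1],[0,0,-0.125,0,0,0,1],[0,0,-0.125,0,0,0,1],[0,0,-0.125,0,0,0,1],[0,0,-0.125,0,0,0,1],[0,0,-0.125,0,0,0,1],[0,0,-0.125,0,0,0,1]]'
python3 - <<'E'
s=open('h.py').read()
s=s.replace("x=np.array([u[0]*np.cos(tilt),u[1]*np.cos(tilt),np.sin(tilt)])","x=-np.array([u[0]*np.cos(tilt),u[1]*np.cos(tilt),np.sin(tilt)])").replace("r.apply([.011,","r.apply([-.011,").replace("the +x finger","the -x finger")
open('h.py','w').write(s)
from h import *
t,r=goal(np.array([.4886,.0422]),.025);print(t,r.as_matrix(),ctrl.get_obs()['q']);plan(t+[0,0,.12],r)
E
```

```text
t: 3.88
tool_pos: [0.4066, 0.0279, 0.421]
tool_rot: [3.138, -0.007, 0.018]
contact_force: [-0.6, 0.6, 0.7]
opening: 0.0002
t: 4.55
tool_pos: [0.4058, 0.0209, 0.4203]
tool_rot: [2.752, 1.496, 0.012]
contact_force: [0.1, -0.8, 0.4]
opening: -0.0001
[0.4999 0.1227 0.2458] [[ 0.1374  0.9903 -0.0208]
 [ 0.9792 -0.139  -0.148 ]
 [-0.1494  0.     -0.9888]] [-0.1314 -0.525   2.0711 -0.0025  1.5839  0.4437]
t 4.55 pos [0.4058 0.0209 0.4203] F [ 0.0686 -0.7955  0.4246]
R
 [[ 0.5439  0.8391  0.0112]
 [ 0.8391 -0.5439 -0.004 ]
 [ 0.0027  0.0116 -0.9999]]
shift mm [136.4009  22.9314  55.1196]
turn [-0.0207 -0.1478 -0.4358]
```

```bash
python3 -m crank '[[-0.01,-0.04,-0.11,34,6,10,1],[-0.01,-0.04,-0.11,34,10,10,1],[0,-0.04,-0.11,33,12,10,1],[0,-0.03,-0.11,30,12,10,1],[0,0,0,0,0,0,1]]'
python3 - <<'E'
from h import *
t,r=goal(np.array([.4886,.0422]),.025);plan(t+[0,0,.07],r)
E
```

```text
t: 4.97
tool_pos: [0.4988, 0.1193, 0.3741]
tool_rot: [2.272, 2.0, -0.182]
contact_force: [0.1, 0.8, 0.3]
opening: 0.0001
t 4.9667 pos [0.4988 0.1193 0.3741] F [0.0997 0.7809 0.2935]
R
 [[ 0.125   0.992  -0.0176]
 [ 0.9789 -0.1263 -0.1606]
 [-0.1615  0.0028 -0.9869]]
shift mm [12.8659  0.5418 56.9614]
turn [0.0048 0.0122 0.0123]
```

Now I'll settle above the approach point, then look from above before descending.

```bash
python3 -m crank '[[0.005,0.012,0.012,6,0,28,1],[0,0,0,6,0,28,1],[0,0,0,0,0,0,1]]'
python3 - <<'E'
from h import *
t,r=goal(np.array([.4886,.0422]),.025);plan(t,r)
o=ctrl.get_obs();p=eyes.get_image("wrist");c=cam(p,o)
cv2.imwrite("pics/w2.png",p["image"][:,:,::-1]);overlay("pics/o2.png",p,c,BOWL,(.4886,.0422),(0,640,0,400),1.25)
E
```

```text
t: 5.22
tool_pos: [0.5012, 0.1215, 0.316]
tool_rot: [2.296, 1.99, -0.171]
contact_force: [-0.9, -0.7, -1.6]
opening: -0.0
t 5.2167 pos [0.5012 0.1215 0.316 ] F [-0.8984 -0.6803 -1.5869]
R
 [[ 0.1407  0.9898 -0.0203]
 [ 0.9787 -0.1422 -0.1478]
 [-0.1492  0.001  -0.9888]]
shift mm [11.4789 -1.5319 69.2899]
turn [ 0.0005 -0.0003 -0.0033]
```

View pics/o2.png

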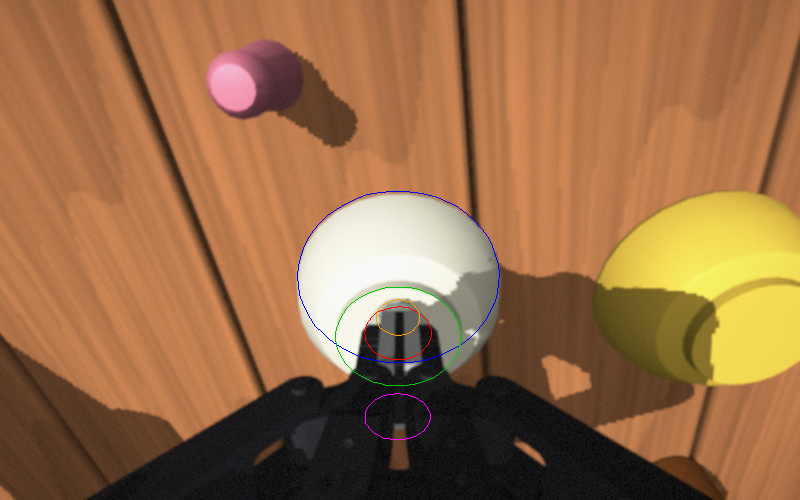

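```bash
python3 -m crank '[[0,0,0,4,-1,25,1],[0,0,0,4,0,25,1],[0,0,0,3,0,17,1],[0,0,0,0,0,0,1]]'
python3 - <<'E'
from h import *
t,r=goal(np.array([.4886,.0422]),.0);plan(t,r)
for n,b in (("scene",(290,400,130,230)),("top",(240,350,190,290))):
    p=eyes.get_image(n);c=cam(p);overlay(f"pics/{n}3.png",p,c,BOWL,(.4886,.0422),b,5)
a=cv2.imread("pics/scene3.png");b=cv2.imread("pics/top3.png");cv2.imwrite("pics/both3.png",cv2.resize(np.hstack([a,b]),(800,364)))
E
```

```text
t: 5.6
tool_pos: [0.5045, 0.119, 0.2587]
tool_rot: [2.297, 1.974, -0.151]
contact_force: [-0.3, -0.2, -0.5]
opening: -0.0
t 5.6 pos [0.5045 0.119  0.2587] F [-0.3149 -0.2319 -0.4683]
R
 [[ 0.1502  0.9886 -0.0045]
 [ 0.9778 -0.1492 -0.1472]
 [-0.1462  0.0178 -0.9891]]
shift mm [-19.8675  -5.0527  15.9077]
turn [ 0.016  -0.0031 -0.0129]
```

View pics/both3.png

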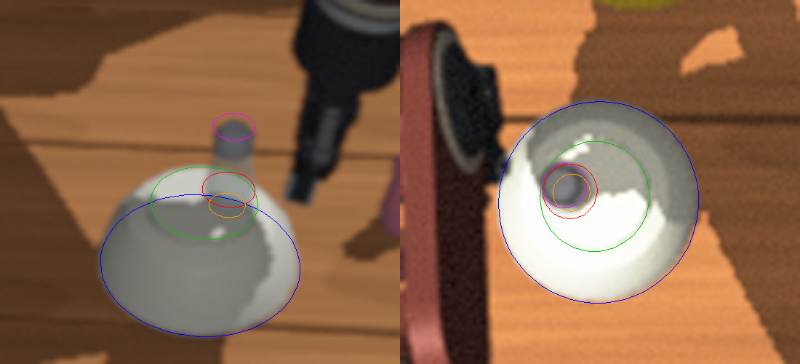

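```bash
python3 -m crank '[[0.016,0,-0.013,0,-5,8,1],[0,0,0,0,0,6,1],[0,0,0,0,0,0,1]]'
python3 - <<'E'
from h import *
t,r=goal(np.array([.4886,.0422]),.0);print(t);plan(t,r)
E
```

```text
t: 5.95
tool_pos: [0.5027, 0.1173, 0.254]
tool_rot: [2.29, 1.989, -0.15]
contact_force: [-0.4, -0.2, -0.1]
opening: -0.0004
[0.4964 0.0979 0.2458]
t 5.95 pos [0.5027 0.1173 0.254 ] F [-0.4263 -0.1897 -0.107 ]
R
 [[ 0.1393  0.9902 -0.0059]
 [ 0.9799 -0.1387 -0.1433]
 [-0.1427  0.0142 -0.9897]]
shift mm [-18.6499  -3.6682  10.9173]
turn [ 0.0141 -0.0068 -0.0018]
```

```bash
python3 -m crank '[[0.02,0,0,0,-5,8,1],[0,0,0,0,0,6,1],[0,0,0,0,0,4,1],[0,0,0,0,0,0,1]]'
python3 - <<'E'
from h import *
t,r=goal(np.array([.4886,.0422]),.0);print(t);plan(t,r)
E
```

```text
t: 6.28
tool_pos: [0.4975, 0.1153, 0.2365]
tool_rot: [2.302, 1.996, -0.169]
contact_force: [0.1, -0.5, -0.8]
opening: -0.0001
[0.4964 0.0979 0.2458]
t 6.2833 pos [0.4975 0.1153 0.2365] F [ 0.0696 -0.5373 -0.8379]
R
 [[ 0.1398  0.9899 -0.0244]
 [ 0.98   -0.1419 -0.1399]
 [-0.1419 -0.0043 -0.9899]]
shift mm [-18.4236   1.3886  -6.7359]
turn [-0.0047 -0.0076 -0.0022]
```

```bash
python3 -m crank '[[0,0,0,0,1,-8,1],[0,0,0,0,0,0,1],[0,0,0,0,0,0,1]]'
python3 - <<'E'
from h import *
t,r=goal(np.array([.4886,.0422]),.0);print(t);plan(t,r)
E
```

```text
t: 6.53
tool_pos: [0.4986, 0.1163, 0.2444]
tool_rot: [2.302, 1.997, -0.171]
contact_force: [-0.1, 0.2, 0.3]
opening: 0.0
[0.4964 0.0979 0.2458]
t 6.5333 pos [0.4986 0.1163 0.2444] F [-0.1152  0.1906  0.2547]
R
 [[ 0.1395  0.9899 -0.026 ]
 [ 0.9799 -0.1418 -0.1401]
 [-0.1423 -0.006  -0.9898]]
shift mm [-18.5133   0.4878   1.2217]
turn [-0.0063 -0.0072 -0.0019]
```

```bash
python3 -m crank '[[0,0,0,-6,0,0.8,1],[0,0,0,-5,0,0.7,1],[0,0,0,-3,0,0.4,1],[0,0,0,0,0,0,1],[0,0,0,0,0,0,1]]'
python3 - <<'E'
from h import *
t,r=goal(np.array([.4886,.0422]),.0);print(t);plan(t,r)
for n,b in (("scene",(290,400,130,230)),("top",(240,350,190,290))):
    p=eyes.get_image(n);c=cam(p);overlay(f"pics/{n}4.png",p,c,BOWL,(.4886,.0422),b,5)
a=cv2.imread("pics/scene4.png");b=cv2.imread("pics/top4.png");cv2.imwrite("pics/both4.png",cv2.resize(np.hstack([a,b]),(800,364)))
E
```

```text
t: 6.95
tool_pos: [0.4969, 0.1008, 0.2457]
tool_rot: [2.301, 1.996, -0.168]
contact_force: [-0.2, 0.7, -0.4]
opening: 0.0004
[0.4964 0.0979 0.2458]
t 6.95 pos [0.4969 0.1008 0.2457] F [-0.1839  0.67   -0.4047]
R
 [[ 0.1397  0.9899 -0.0238]
 [ 0.9799 -0.1417 -0.1401]
 [-0.1421 -0.0037 -0.9898]]
shift mm [-2.8925 -0.0493  0.3485]
turn [-0.0041 -0.0074 -0.0021]
```

View pics/both4.png

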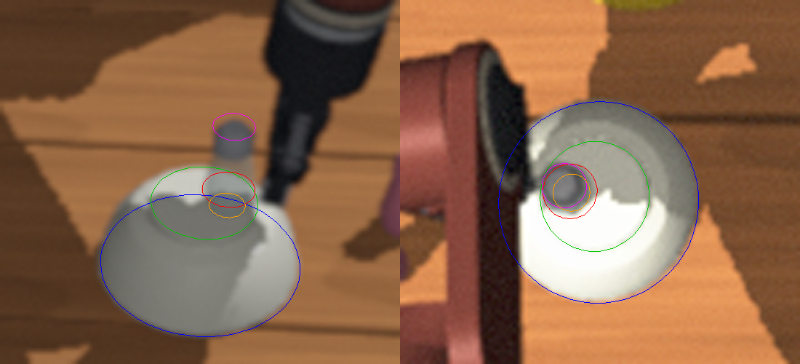

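```bash
python3 -m crank '[[0,0,0,-3,0,0.4,1],[0,0,0,-3,0,0.4,1],[0,0,0,-3,0,0.4,1],[0,0,0,-2,0,0.3,1],[0,0,0,0,0,0,1]]'
python3 - <<'E'
from h import *
t,r=goal(np.array([.4886,.0422]),.0);print(t);plan(t,r)
for n,b in (("scene",(290,400,130,230)),("top",(240,350,190,290))):
    p=eyes.get_image(n);c=cam(p);overlay(f"pics/{n}5.png",p,c,BOWL,(.4886,.0422),b,5)
a=cv2.imread("pics/scene5.png");b=cv2.imread("pics/top5.png");cv2.imwrite("pics/both5.png",cv2.resize(np.hstack([a,b]),(800,364)))
E
```

```text
t: 7.47
tool_pos: [0.4952, 0.0895, 0.2457]
tool_rot: [2.301, 1.998, -0.167]
contact_force: [0.8, 1.3, -0.2]
opening: -0.0001
[0.4964 0.0979 0.2458]
t 7.4667 pos [0.4952 0.0895 0.2457] F [ 0.7729  1.2872 -0.1583]
R
 [[ 0.1389  0.99   -0.0236]
 [ 0.9803 -0.1408 -0.1388]
 [-0.1407 -0.0038 -0.99  ]]
shift mm [ 8.4053  0.018  -1.2611]
turn [-0.004  -0.0088 -0.0013]
```

View pics/both5.png

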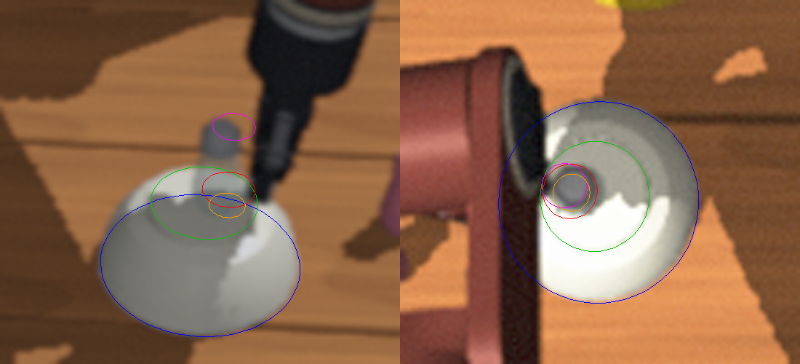

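```bash
python3 - <<'E'
from h import *
L=[]
for n,b in (("scene",(320,380,140,200)),("top",(260,320,210,270))):
    p=eyes.get_image(n);L.append(cv2.resize(p["image"][b[2]:b[3],b[0]:b[1],::-1],(400,400),interpolation=cv2.INTER_CUBIC))
cv2.imwrite("pics/z5.png",np.hstack(L));print(ctrl.get_obs()["contact_force"])
E
```

```text
[ 0.0529 -0.1028 -0.3401]
```

View pics/z5.png

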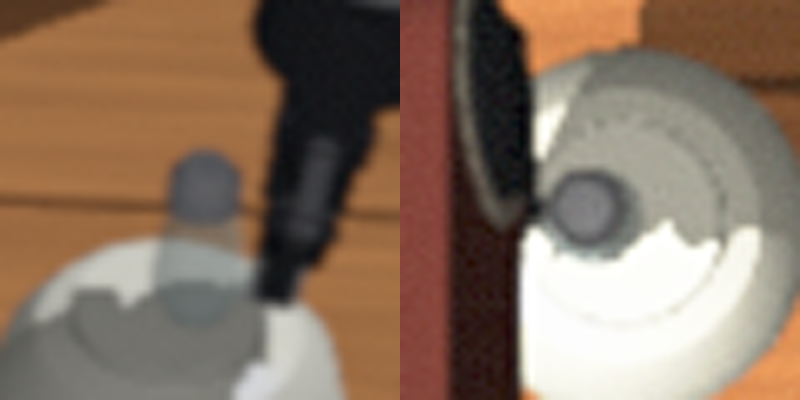

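```bash
python3 - <<'E'
from h import *
for n,b in (("scene",(320,380,140,200)),("top",(260,320,210,270))):
    p=eyes.get_image(n);c=cam(p)
    for q in ("shaker","bowl_foot"): print(n,q,[(r["centre"].round(4) if hasattr(r["centre"],"round") else r["centre"],r["confidence"]) for r in spotter.mark_of(q,p)])
    overlay(f"pics/{n}6.png",p,c,BOWL,(.4874,.0338),b,6.67)
a=cv2.imread("pics/scene6.png");b=cv2.imread("pics/top6.png");cv2.imwrite("pics/both6.png",np.hstack([a,b]))
E
```

```text
scene shaker [([0.4862, 0.0326, 0.0648], 0.72), ([0.4328, 0.1894, -0.0055], 0.49)]
scene bowl_foot [([0.7138, -0.0065, 0.0627], 0.97), ([0.485, 0.0258, 0.0682], 0.77)]
top shaker [([0.4864, 0.0311, 0.0599], 0.7), ([0.4371, 0.1862, -0.0007], 0.57)]
top bowl_foot [([0.7138, -0.0033, 0.0643], 0.92), ([0.4891, 0.0255, 0.0642], 0.66), ([0.6784, 0.3893, 0.0017], 0.35)]
```

View pics/both6.png

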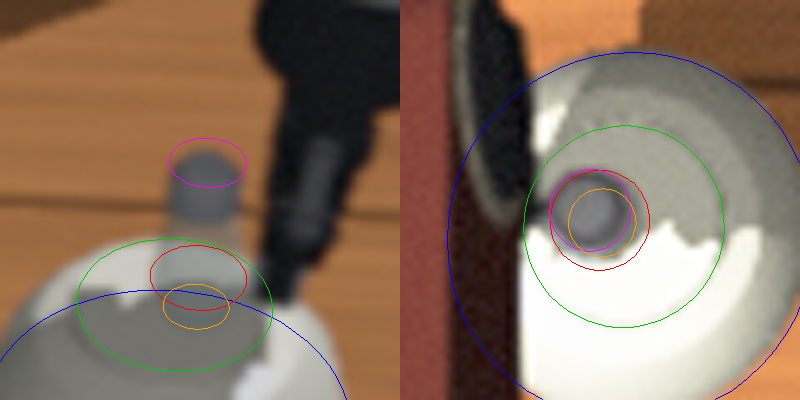

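```bash
python3 -m crank '[[0,0,0,-1.5,0,0.2,1],[0,0,0,-1.5,0,0.2,1],[0,0,0,-1.5,0,0.2,1],[0,0,0,-1.5,0,0.2,1],[0,0,0,-1,0,0.2,1],[0,0,0,0,0,0,1],[0,0,0,0,0,0,1]]'
python3 - <<'E'
from h import *
t,r=goal(np.array([.4886,.0422]),.0);plan(t,r)
S=(.4864,.0268)
for n,b in (("scene",(320,380,140,200)),("top",(260,320,210,270))):
    p=eyes.get_image(n);c=cam(p)
    for q in ("shaker",): print(n,q,[(r["centre"],r["confidence"]) for r in spotter.mark_of(q,p)])
    overlay(f"pics/{n}7.png",p,c,BOWL,S,b,6.67)
a=cv2.imread("pics/scene7.png");b=cv2.imread("pics/top7.png");cv2.imwrite("pics/both7.png",np.hstack([a,b]))
E
```

```text
t: 8.55
tool_pos: [0.4942, 0.0825, 0.2458]
tool_rot: [2.301, 1.999, -0.165]
contact_force: [-0.6, 1.3, -0.6]
opening: -0.0001
t 8.55 pos [0.4942 0.0825 0.2458] F [-0.5594  1.3197 -0.5643]
R
 [[ 0.1385  0.9901 -0.0231]
 [ 0.9805 -0.1404 -0.1376]
 [-0.1394 -0.0036 -0.9902]]
shift mm [15.4616  0.0281 -2.1537]
turn [-0.0037 -0.0101 -0.0009]
scene shaker [([0.4331, 0.1871, -0.0055], 0.81), ([0.4867, 0.0301, 0.061], 0.71)]
top shaker [([0.4898, 0.0276, 0.0582], 0.71), ([0.4372, 0.184, -0.005], 0.56)]
```

View pics/both7.png

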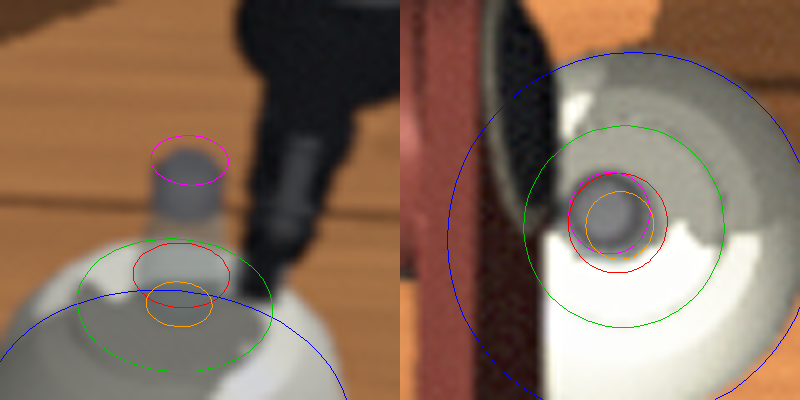

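```bash
python3 -m crank '[[0,0,0,-1,0,0.15,1],[0,0,0,-1,0,0.15,1],[0,0,0,0,0,0,1],[0,0,0,0,0,0,1]]'; python3 -m crank '[[0,0,0,8,0,-1.1,1],[0,0,0,20,0,-3,1],[0,0,0,20,0,-3,1],[0,0,0,10,0,-30,1],[0,0,0,5,0,-38,1],[0,0,0,5,0,-38,1],[0,0,0,5,0,-38,1],[0,0,0,0,0,0,1]]'; python3 -c "
from h import *
plan([.41,.025,.42],R.from_matrix(np.array([[0,1,0],[1,0,0],[0,0,-1.]])))
p=eyes.get_image('scene');print([(r['centre'],r['confidence']) for r in spotter.mark_of('shaker',p)])
cv2.imwrite('pics/s8.png',p['image'][:,:,::-1])"
```

```text
t: 9.08
tool_pos: [0.4939, 0.0805, 0.2458]
tool_rot: [2.301, 1.999, -0.165]
contact_force: [0.2, 0.9, -0.1]
opening: -0.0001
t: 9.75
tool_pos: [0.507, 0.1791, 0.3862]
tool_rot: [2.305, 2.0, -0.181]
contact_force: [1.5, 0.7, 1.7]
opening: 0.0001
t 9.75 pos [0.507  0.1791 0.3862] F [1.4851 0.7341 1.7228]
R
 [[ 0.1384  0.9898 -0.0338]
 [ 0.9798 -0.1418 -0.1407]
 [-0.1441 -0.0137 -0.9895]]
shift mm [-169.3064  -74.5641   -8.5041]
turn [-0.0239  0.1434 -0.1411]
[([0.4843, 0.0231, 0.0637], 0.77), ([0.4359, 0.1875, -0.0035], 0.76)]
```

View pics/s8.png

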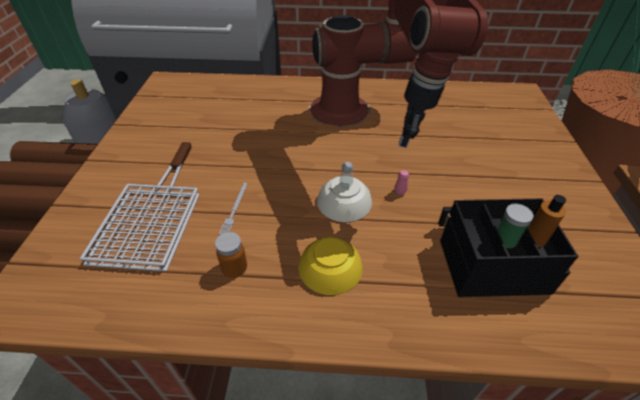

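```bash
python3 -m crank '[[0,0,0,-10,0,-36,1],[0,0.07,0,-35,0,-10,1],[0,0.07,0,-38,0,0,1],[0,0,0,-38,-2,0,1],[0,0,0,-38,-2,0,1],[0,0,0,-38,-2,0,1],[0,0,0,-30,0,0,1],[0,0,0,0,0,0,1]]'; python3 -m crank '[[0,0,0,0,0,0,1]]'; python3 - <<'E'
from h import *
from scipy.optimize import least_squares
o=ctrl.get_obs();p=eyes.get_image("wrist");c=cam(p,o);print(o["t"],o["tool_pos"])
for q in ("shaker","bowl_foot"): print(q,[(r["centre"],r["confidence"]) for r in spotter.mark_of(q,p)])
cv2.imwrite("pics/w9.png",p["image"][:,:,::-1])
u=proj(c,[*BOWL,.07])[0].astype(int);print(u)
b=(max(u[0]-100,0),min(u[0]+100,640),max(u[1]-95,0),min(u[1]+95,400));print(b)
overlay("pics/o9.png",p,c,BOWL,BOWL,b,4)
E
```

```text
t: 10.52
tool_pos: [0.4655, -0.0455, 0.42]
tool_rot: [-2.345, -2.043, 0.059]
contact_force: [-0.1, -0.7, 0.1]
opening: -0.0002
t: 10.6
tool_pos: [0.4649, -0.0468, 0.4178]
tool_rot: [-2.346, -2.037, 0.061]
contact_force: [-0.5, 0.4, 0.5]
opening: -0.0003
10.6 [ 0.4649 -0.0468  0.4178]
shaker []
bowl_foot [([0.7193, -0.0058, 0.0619], 0.94)]
[351  92]
(np.int64(251), np.int64(451), 0, np.int64(187))
```

View pics/o9.png

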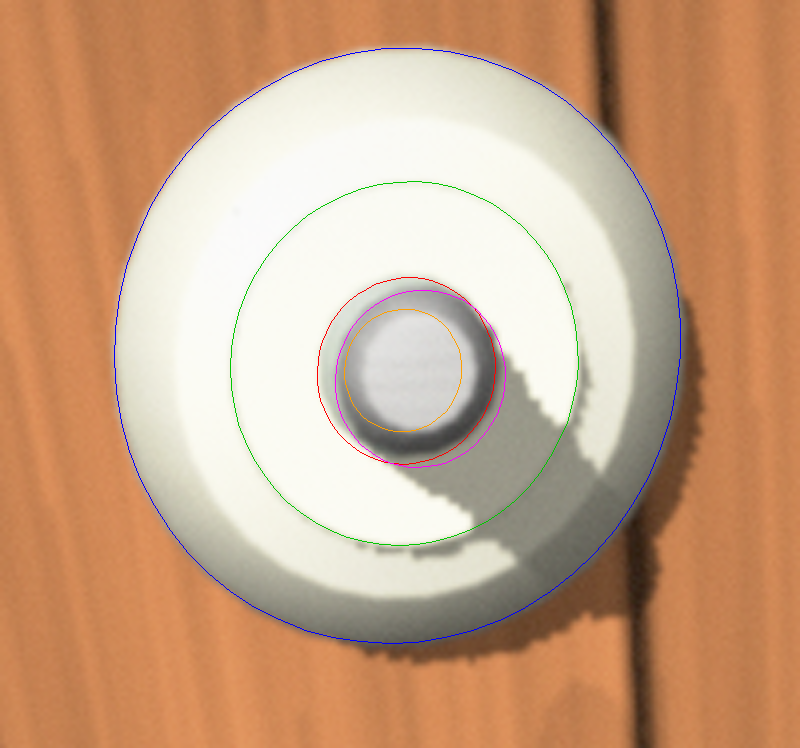

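```bash
python3 -m crank '[[0,0,0,0,0,0,1],[0,0,0,0,0,0,1]]'; python3 -c "
from h import *
p=eyes.get_image('top');print([(r['centre'],r['confidence']) for r in spotter.mark_of('shaker',p)]);print(ctrl.finish_job())"
```

```text
t: 10.92
tool_pos: [0.4658, -0.0432, 0.4178]
tool_rot: [-2.339, -2.045, 0.061]
contact_force: [-0.3, -1.0, 0.5]
opening: 0.0002
[([0.4335, 0.1866, -0.0029], 0.67)]
the job is handed in; nothing more can be done
None
```

The clear glass shaker is standing upright at the middle of the white bowl's foot, and the job was handed in at about 11 s. I slid it roughly 17 mm in three slow, low taps with the closed fingertips, then withdrew the arm. The forces I read stayed under 3 N.

**Final check:** a wrist close-up from above put the shaker's cap within about 1.5 mm of the foot's centre. The bowl's rim still matched its original fit, so the bowl had not moved. A scene view taken just after the last tap showed the other things where they started.

**What disagreed or failed:**
- **Brief lean:** one picture just after the first tap seemed to show the shaker leaning slightly. The next picture showed it upright, and I pushed more slowly from then on.
- **Missed detections:** the detector did not find the shaker in the wrist close-up or the last top view. I judged its final position by eye against the projected outline. The detector's last reading, in the scene view, put it within 3 mm of centre.

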